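# Lower the thermal camera's ratchet boom over the circuit board

## Robot

A 6-joint arm with a two-finger parallel gripper is mounted at the origin on the work surface. World frame = base frame: x ahead of the robot, y to its left, z up, the work surface at z = 0. Lengths are in m, angles in rad, forces in N, time in s.
With the tool pointing down it reaches from about 0.2 to 0.875 m from the base axis. Payload 3.4 kg.
Tool frame: the origin (TCP) lies between the finger pads; the fingertips stand 25 mm ahead of it and the grasp point (between the pads) lies 6 mm ahead of it (r.nose_length is the z of the fingertips in the tool frame, in m); z points along the fingers, y is the line along which they close (so a half turn about z gives the same grasp; the last joint's range is limited). The gripper opens to 94 mm and grips with 3 to 60 N. Pads are 16 mm wide; open, the fingers measure 119 mm over their backs; the gripper's body (75 mm by 177 mm) begins 78 mm behind the grasp point.
Start: joints at [-1.449, 0.276, 1.505, -0, 1.361, -0.121], TCP at [0.138, -0.558, 0.23] pointing down, gripper open.
Joint ranges: [-2.89, 2.89], [-0.75, 2.08], [0.22, 2.7], [-1.18, 4.32], [0.11, 2.71], [-2.7, 2.7]. Speed limits (rad/s): [2.57, 2.57, 3.14, 3.14, 3.14, 3.14].

## Interface

Orientations are given as a unit quaternion [w, x, y, z].
In Python, from plant import r, gripper_to, inverse_kinematics, vision, models, telemetry gives the robot as it stands. Calls block until the motion is done:
- r.move_to(position, orientation): joint-space move of the TCP to a pose.
- r.move_l(position, rot=None, vel=0.15, guard=None): straight line of the TCP; rot=None keeps the orientation; vel is the mean speed in m/s. With guard (N) it stops when the force on the tool has changed by that much, and returns True; else False.
- r.movej(angles): joint-space move.
- gripper_to(opening, f_grip=None): finger opening in m; f_grip is the grip in N (None keeps the last); returns when the fingers have stopped.
- r.hold(seconds).
- inverse_kinematics(position, orientation): joint angles nearest the present ones, or None.
- vision.snapshot(name): name is "side" or "top" or "wrist"; returns the picture (384x512x3 uint8, red, green, blue); there is no depth.
- vision.get_calibration(name): a dict with "fx", "fy", "cx", "cy" (pixels), "position" and "orientation" of the camera in the world. Camera axes: x right, y down, z forward; pixel columns grow to the right and rows downward; lengths in m; the calibration is good to about 2 mm. A picture is of the moment at which its call begins: read the wrist's pose just before it. get_calibration takes no time and is no camera call; for the wrist camera it gives the pose at the moment of the call.
A pose or a line that the arm cannot do raises r.PlanningError and nothing moves.
- r.sign_off(): hands the job in, once; it reports no verdict.
Trained networks look in the newest picture that a camera, given by its name, has taken for a name from the list of things; names that differ only in an ending like _2 or _b are one class to them, and where a whole thing is asked for, a point or a joint stands for the part that bears it (a point fixed in the world has none). Each returns a list of dicts, best first, with "score" (0 to 1); they miss things now and then, are a little off and sometimes report something else, mostly with a low value. They report only what shows in the picture. A call takes as long as a camera call.
- models.boxes_of(thing, camera): "at" ([x, y, z] in m, in world coordinates, good to about 4 mm: the middle of the surface that is visible of it).
- models.regions_of(thing, camera): "pixels" (384x512 bool, what is visible of it).
- models.mark_of(thing, camera): "at" ([x, y, z] in m, in world coordinates, good to about 4 mm: a listed point, or the origin of a listed thing).
Readings, each from a call of its own:
- telemetry.current_t(): time.
- telemetry.current_joints(): joint angles.
- telemetry.current_dq(): joint speeds.
- telemetry.current_joint_efforts(): joint torques, N m.
- telemetry.current_ee_pos(): TCP position.
- telemetry.current_tool_rot(): TCP orientation.
- telemetry.current_wrist_force(): force on the tool from outside, world axes, zero at the start.
- telemetry.current_torque(): the same for the moment, N m.
- telemetry.current_opening(): finger opening in m.
Only numpy, scipy, OpenCV 4.12 (cv2) and the standard library are available. Lean on these libraries where they do the work, as an engineer would, in place of code of your own. Each camera call takes 0.05 s, during which the arm holds its last target. There are 200 camera calls.

## Task

The thermal camera hangs on a ratchet boom that is still swung up above the circuit board. With closed fingertips press the pawl's thumb lever down until the pawl is free of the teeth and, keeping it pressed, push the boom down past the teeth onto its lower stop without slamming it; then let go, so that the pawl drops into the last notch. Push on the thumb lever alone: grip nothing, do not touch the camera or the beam, do not force the boom against its teeth, and leave the board and all the other things where they are.

Things in the scene. Friction and masses are not known exactly. Their poses are not given: they have to be found in the camera images.
- stand: Fixed camera stand: black base plate 410 x 220 x 12 mm, aluminium post (42 mm square, 200 mm tall), steel toothed quadrant 100 mm across at the boom's hinge. Origin under the plate on its long middle line, z up. The boom points along -x and swings in the plane y = 0. Plate from x = -220 to +190 mm; hinge at x = +90, z = +200 mm; post at x = +148 mm.
- boom_hinge (a point): Centre of the boom's hinge, 200 mm above the table. The boom turns about a level axis (the stand's y axis) through this point.
- boom (a joint): Boom angle, rad: 0 = level, on its lower stop; positive = raised. Starts between 0.30 and 0.58. Teeth every 0.115 rad, 4 mm deep, bar the way down while the pawl is in them (upwards it is free). A friction hinge carries the camera's weight: the boom stays where it is left, and with the pawl free a steady downward push of about 9 to 18 N on the thumb pad lowers it.
- pawl (a joint): Angle of pawl and thumb lever against the boom, rad: 0 = fully in the teeth, 0.15 = fully pressed, free from about 0.10. May start at up to 0.09 (nose part-way up a tooth). Spring-returned: 3 to 5 N on the pad presses it fully, up to 10 N if the boom is loaded on a tooth. Let go at a notch, it drops in. Its pin lies 45 mm out along the boom from the hinge, 47 mm above the boom's axis.
- thumb_pad (a point): Centre of the top face of the thumb pad: flat ribbed steel plate, 36 mm along the boom, 32 mm across, 6 mm thick, at the free end of the lever over the boom. At boom = 0, pawl = 0 it is 150 mm out from the hinge, 50 mm above it, sloping down outwards by 0.10 rad; it turns with boom and pawl. It travels 16 mm when pressed, and then still clears the beam by 10 mm.
- beam: The boom's aluminium box-section beam, 166 mm long, 20 mm wide, 22 mm high, straight under the thumb lever; origin at its centre, 139 mm out from the hinge. Turns with the boom. Not to be touched.
- camera: The thermal camera at the free end of the boom: a ribbed aluminium body 50 x 50 x 95 mm with a black lens 44 mm wide below and two connector stubs on top. Origin at the boom's axis, 254 mm out from the hinge; the body reaches from 58 mm below to 37 mm above (stubs to 51 mm), the lens to 90 mm below. Not to be touched.
- board: Green circuit board 105 x 105 mm on four 30 mm standoffs, standing loose on the base plate under the camera; 65 mm high at most. Origin at the feet's level, in the middle. Leave alone.
- meter_a: Small grey panel thermometer, 20 x 48 x 30 mm, red display, standing on the base plate beside the boom. Origin in the middle of its underside. Leave alone.
- meter_b: The same with a blue display. Leave alone.
- disk: Bare hard disk drive 147 x 102 x 28 mm lying on the table beyond the stand. Origin in the middle of its underside. Leave alone.
- driver: Screwdriver with a black handle, 160 mm long, lying on the table between the robot and the stand. Leave alone.
- solvent: White plastic bottle, 52 mm wide, 125 mm high, to the right of the stand. Leave alone.
- bin: Grey open parts tray 130 x 100 x 50 mm, to the left of the stand. Leave alone.
- caliper: Digital caliper 170 mm long, lying to the right of the stand. Leave alone.

How it is judged:
On the way, in this order (a step that is already met when the one before it is completed fails the run):
1. the pawl is pressed free of the teeth while the boom is still raised (value of joint pawl above 0.105 rad and value of joint boom above 0.15 rad), for 0.1 s.
2. the boom is pushed down past its teeth onto the lower stop (value of joint boom below 0.03 rad), for 0.1 s.
At the end, for the whole second after the job is handed in: The boom rests on its lower stop (within 0.03 rad of level) and the pawl has dropped into the last notch (below 0.04 rad); the circuit board is within 10 mm, the screwdriver within 20 mm and every other loose thing within 15 mm of where it stood (value of joint boom below 0.03 rad and value of joint pawl below 0.04 rad and velocity of joint boom between -0.05 and 0.05 rad/s and distance of board from where it was at the start of the episode below 0.01 m and distance of each of meter_a, meter_b, disk, solvent, bin, caliper from where it was at the start of the episode below 0.015 m and distance of driver from where it was at the start of the episode below 0.02 m); the robot touches nothing.
It fails at once if the camera is touched (over 2 N), or the beam is gripped or pushed (over 3 N) (contact force between any of the fingers, the arm and camera above 2 N or contact force between any of the fingers, the arm and beam above 3 N).
It fails at once if the boom is forced: over 80 N on any part of the stand (contact force between any of the fingers, the arm and stand above 80 N).
It fails at once if the boom is let slam down (faster than 1.5 rad/s) (velocity of joint boom below -1.5 rad/s).
It fails at once if the boom is lifted instead (above 0.66 rad) (value of joint boom above 0.66 rad).
It fails at once if the circuit board is moved by over 10 mm, the screwdriver by over 20 mm, or any other loose thing by over 15 mm (distance of board from where it was at the start of the episode above 0.01 m or distance of any of meter_a, meter_b, disk, solvent, bin, caliper from where it was at the start of the episode above 0.015 m or distance of driver from where it was at the start of the episode above 0.02 m).
It also fails if it takes over 32 s, if anything falls off the work surface, if the arm or the gripper's body presses on something with over 40 N, if the wrist force passes 120 N, or if a joint passes its speed limit or range.

## Working session

There is one attempt and no reset: what is moved stays moved. The work goes in short steps, each a Python script; the robot and the scene stay as the last script left them, time stands still between calls to the robot, and variables do not carry over. Pictures are saved under pics/ and viewed, on a budget of 10 in all, crops included, one or two more only if the job needs it, and the job is handed in when it is done.

```bash
ls; mkdir -p pics; python3 - <<'E'
from plant import r, gripper_to, vision, models, telemetry
import cv2, numpy as np
for c in ["side","top"]:
    im=vision.snapshot(c); cv2.imwrite(f"pics/{c}0.png",im[:,:,::-1])
    k=vision.get_calibration(c); print(c,np.round(k["position"],3),np.round(k["orientation"],3),k["fx"])
    for t in ["boom_hinge","thumb_pad","beam","camera","stand","board"]:
        m=models.mark_of(t,c); print(t,[(np.round(x["at"],3),round(x["score"],2)) for x in m[:2]])
print(telemetry.current_t(),r.nose_length)
E
```

```text
pics
side [0.363 0.921 0.709] [ 0.054 -0.099  0.863 -0.492] 347.66200127621505
boom_hinge [(array([0.528, 0.157, 0.201]), 0.98)]
thumb_pad [(array([0.512, 0.048, 0.311]), 0.72), (array([ 0.543,  0.441, -0.002]), 0.26)]
beam [(array([0.516, 0.038, 0.269]), 0.88), (array([0.513, 0.066, 0.001]), 0.32)]
camera [(array([ 0.502, -0.067,  0.321]), 0.7)]
stand [(array([ 0.519,  0.064, -0.   ]), 0.62)]
board [(array([ 0.487, -0.089,  0.013]), 0.57)]
top [0.294 0.021 1.314] [-0.08   0.703 -0.703  0.078] 385.73327863075366
boom_hinge [(array([0.527, 0.158, 0.198]), 0.65)]
thumb_pad []
beam [(array([0.511, 0.039, 0.267]), 0.69), (array([0.725, 0.075, 0.   ]), 0.53)]
camera []
stand [(array([ 0.517,  0.071, -0.003]), 0.6), (array([ 0.366,  0.128, -0.002]), 0.53)]
board [(array([ 0.493, -0.091,  0.011]), 0.96), (array([0.539, 0.442, 0.003]), 0.43)]
0.7 0.025
```

View pics/side0.png

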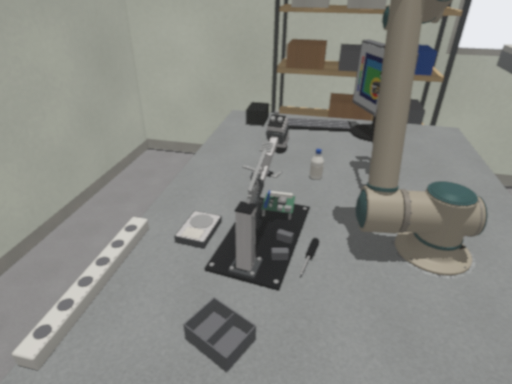

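View pics/top0.png

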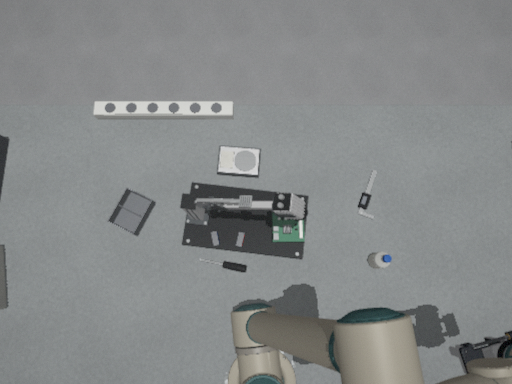

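```bash
cat > h.py <<'E'
from plant import r, gripper_to, inverse_kinematics, vision, models, telemetry as T
import numpy as np, cv2
from scipy.spatial.transform import Rotation as R
Z=np.array([0,0,1.])
def quat(u,s,sg):
    """tool pushing square on a pad that slopes up outwards by s"""
    z=np.sin(s)*u-np.cos(s)*Z; y=sg*np.cross(Z,u); x=np.cross(y,z)
    return np.roll(R.from_matrix(np.c_[x,y,z]).as_quat(),1)
def pad(h,u,th,p):
    """centre of pad top in the world, and its slope"""
    q=np.array([45+105*np.cos(p)+3*np.sin(p),47+3*np.cos(p)-105*np.sin(p)])/1000
    o=q[0]*np.cos(th)-q[1]*np.sin(th); z=q[0]*np.sin(th)+q[1]*np.cos(th)
    return h+o*u+z*Z, th-p-0.10
def tcp(h,u,th,p,over=0,s=None,sg=1):
    P,sl=pad(h,u,th,p); s=sl if s is None else s
    zt=np.sin(s)*u-np.cos(s)*Z
    return P+zt*(over-r.nose_length), quat(u,s,sg)
def marks(cams,things):
    for c in cams:
        for t in things:
            m=models.mark_of(t,c); print(c,t,[(np.round(x["at"],4).tolist(),round(x["score"],2)) for x in m[:1]])
E
python3 - <<'E'
from h import *
h=np.array([.5275,.1575,.2]); u=np.array([-.117,-.993,0]); u/=np.linalg.norm(u)
gripper_to(0.0)
p=T.current_ee_pos(); r.move_l([p[0],p[1],.48],vel=.3)
best=[]
for sg in (1,-1):
    pos,q=tcp(h,u,.49,0,over=-.13,s=0.25,sg=sg); j=inverse_kinematics(pos,q); print(sg,None if j is None else np.round(j,2))
    if j is not None: best.append((abs(j[5]),sg,pos,q))
_,sg,pos,q=min(best,key=lambda b:b[0]); print("sg",sg,pos); r.move_to(pos,q)
for c in ("side","top","wrist"):
    im=vision.snapshot(c); cv2.imwrite(f"pics/{c}1.png",im[:,:,::-1])
marks(["side","top","wrist"],["boom_hinge","thumb_pad","beam","camera","stand"])
print(T.current_t(),T.current_ee_pos(),T.current_wrist_force(),T.current_opening())
E
```

```text
1 [ 0.2   0.21  1.06 -0.25  1.94  0.23]
-1 None
sg 1 [0.51925381 0.08751311 0.46489195]
side boom_hinge [([0.5266, 0.1593, 0.2], 0.62)]
side thumb_pad [([0.5119, 0.05, 0.3114], 0.72)]
side beam [([0.515, 0.0352, 0.2663], 0.84)]
side camera [([0.5001, -0.0665, 0.32], 0.96)]
side stand [([0.5145, 0.0677, 0.0028], 0.93)]
top boom_hinge [([0.5266, 0.1592, 0.2019], 0.94)]
top thumb_pad [([0.5136, 0.048, 0.3103], 0.76)]
top beam [([0.5125, 0.0368, 0.2678], 0.77)]
top camera [([0.4992, -0.0662, 0.323], 0.96)]
top stand [([0.5169, 0.0687, -0.0019], 0.58)]
wrist boom_hinge [([0.525, 0.1581, 0.2049], 0.9)]
wrist thumb_pad [([0.5165, 0.0638, 0.0012], 0.58)]
wrist beam [([0.5144, 0.0369, 0.2642], 0.71)]
wrist camera []
wrist stand [([0.5195, 0.0626, 0.0035], 0.97)]
6.6417 [0.51925895 0.08755952 0.46487971] [-0.09535301 -0.11595796 -0.19851687] 0.0006495492557233735
```

View pics/wrist1.png

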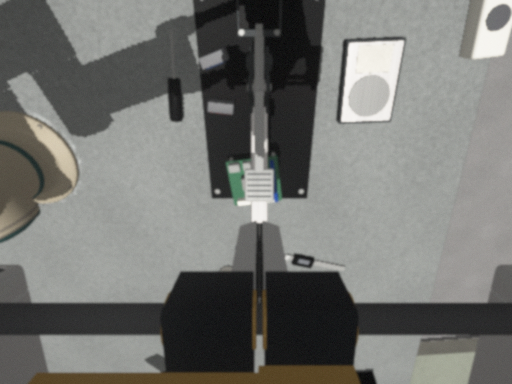

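```bash
python3 - <<'E'
from h import *
from scipy.optimize import least_squares
H=[[.528,.157,.201],[.527,.158,.198],[.5266,.1593,.2],[.5266,.1592,.2019],[.525,.1581,.2049]]
P=[[.512,.048,.311],[.5119,.05,.3114],[.5136,.048,.3103]]
B=[[.516,.038,.269],[.511,.039,.267],[.515,.0352,.2663],[.5125,.0368,.2678],[.5144,.0369,.2642]]
C=[[.502,-.067,.321],[.5001,-.0665,.32],[.4992,-.0662,.323]]
S=[[.519,.064],[.517,.071],[.5145,.0677],[.5169,.0687],[.5195,.0626]]
def f(x):
    h=np.array([x[0],x[1],.2]);u=np.array([np.cos(x[2]),np.sin(x[2]),0]);th=x[3]
    d=np.cos(th)*u+np.sin(th)*Z
    return np.concatenate([(np.array(A)-m).ravel() for A,m in ((H,h),(P,pad(h,u,th,x[4])[0]),(B,h+.139*d),(C,h+.254*d))]+[(np.array(S)-(h+.09*u)[:2]).ravel()])
s=least_squares(f,[.527,.158,-1.69,.5,.03],loss='soft_l1',f_scale=.003)
print(s.x, np.sqrt(np.mean(f(s.x)**2)), np.sqrt(np.diag(np.linalg.inv(s.jac.T@s.jac)))*.003)
print(tcp(np.array([*s.x[:2],.2]),np.array([np.cos(s.x[2]),np.sin(s.x[2]),0]),s.x[3],s.x[4]))
np.save("fit.npy",s.x)
k=vision.get_calibration("wrist"); Rc=R.from_quat(np.roll(k["orientation"],-1))
h=np.array([*s.x[:2],.2]);u=np.array([np.cos(s.x[2]),np.sin(s.x[2]),0])
for w in (h,pad(h,u,s.x[3],s.x[4])[0]):
    c=Rc.inv().apply(w-k["position"]); print(k["fx"]*c[0]/c[2]+k["cx"],k["fy"]*c[1]/c[2]+k["cy"])
E
```

```text
[ 0.52689555  0.15760284 -1.68655707  0.49722001  0.04736979] 0.0019113948109480276 [0.00124887 0.00084518 0.01056062 0.00674108 0.0192601 ]
(array([0.51513589, 0.0564711 , 0.3346175 ]), array([ 0.11573599,  0.73543051,  0.65486945, -0.12997366]))
258.9595335002822 62.63364928723715
259.1718035196318 184.99032888031778
```

The wrist picture shows the ribbed pad at about (259,185). That matches the fitted projection of (259,185), and the fingers line up with the beam. Next is the approach and press.

```bash
python3 - <<'E'
from h import *
x=np.load("fit.npy"); h=np.array([x[0],x[1],.2]);u=np.array([np.cos(x[2]),np.sin(x[2]),0]);th=x[3]
s=th-.1-.12
pos,q=tcp(h,u,th,0.0,over=-.02,s=s); r.move_l(pos,q,vel=.15)
f0=np.array(T.current_wrist_force()); np.save("f0.npy",f0)
d=np.sin(s)*u-np.cos(s)*Z
print("contact",r.move_l(pos+d*.032,vel=.03,guard=2.0))
c=np.array(T.current_ee_pos()); print("adv",(c-pos)@d, T.current_t())
prev=None
for i in range(1,11):
    r.move_l(c+d*.002*i,vel=.02); 
    F=np.array(T.current_wrist_force())-f0; e=np.array(T.current_ee_pos())
    print(i,np.round((e-pos)@d*1e3,2),np.round(F,1),round(-F@d,2))
    if -F@d>9: break
print(T.current_t())
marks([],[])
for c_ in ("side","wrist"):
    im=vision.snapshot(c_); cv2.imwrite(f"pics/{c_}2.png",im[:,:,::-1])
E
```

```text
contact True
adv 0.024376170247014935 8.2833
1 26.26 [ 0.9 -1.5  2.1] 1.63
2 28.35 [-0.  -2.2  3.3] 2.55
3 30.4 [ 0.6 -2.3  3.9] 3.1
4 32.36 [ 0.1 -3.8  4.2] 2.98
5 34.22 [ 0.9 -3.4  4.9] 3.77
6 36.14 [ 1.5 -3.7  5.6] 4.46
7 37.37 [-0.3 -3.7  8.1] 6.78
8 38.86 [-1.1 -3.6 10.4] 8.96
9 40.56 [-1.6 -3.7 11.4] 9.92
10.55
```

```bash
python3 - <<'E'
from h import *
x=np.load("fit.npy"); h=np.array([x[0],x[1],.2]);u=np.array([np.cos(x[2]),np.sin(x[2]),0]);f0=np.load("f0.npy")
for th in np.r_[np.arange(.47,.04,-.04),.04,.02,0,-.02]:
    s=th-.22
    pos,q=tcp(h,u,th,.15,over=.005,s=s)
    g=r.move_l(pos,q,vel=.035,guard=30)
    F=np.array(T.current_wrist_force())-f0; e=np.array(T.current_ee_pos())
    print(round(th,2),g,np.round(F,1),np.round((e-pos)*1e3,1),round(T.current_t(),2))
    if g or np.linalg.norm(F)>40: break
r.hold(.2)
for c in ("side","top"):
    im=vision.snapshot(c); cv2.imwrite(f"pics/{c}3.png",im[:,:,::-1])
marks(["side"],["camera","beam"])
E
```

```text
0.47 False [-1.  -0.3  7.8] [0.1 0.7 1.2] 10.94
0.43 False [-1.3 -0.8  9.2] [0.1 0.6 1.2] 11.28
0.39 False [ 0.1 -2.1  9. ] [0.1 0.4 1.1] 11.61
0.35 False [-0.9 -1.3  8. ] [0.1 0.3 1. ] 11.94
0.31 False [-1.4 -2.3  8.1] [0.1 0.2 0.9] 12.28
0.27 False [ 0.  -2.3  7.8] [0.  0.1 0.9] 12.61
0.23 False [-1.5 -3.3  7.2] [0.  0.  0.8] 12.94
0.19 False [-1.6 -2.8  6.4] [ 0.  -0.   0.7] 13.28
0.15 False [-1.3 -3.2  6.9] [ 0.  -0.1  0.6] 13.61
0.11 False [-1.7 -3.9  6. ] [ 0.  -0.2  0.5] 13.94
0.07 False [-1.5 -3.2  6.2] [ 0.  -0.2  0.4] 14.28
0.04 False [-2.2 -4.4  4.9] [ 0.  -0.2  0.4] 14.57
0.02 False [-4.6 -3.8 14.9] [0.2 0.3 2.3] 14.82
0.0 False [-6.6 -3.3 25.5] [0.4 1.  4.6] 15.07
-0.02 False [-10.2  -3.9  35.8] [0.6 1.5 6.9] 15.32
side camera [([0.4982, -0.1004, 0.1997], 0.7)]
side beam [([0.5102, 0.0189, 0.1989], 0.75)]
```

View pics/side3.png

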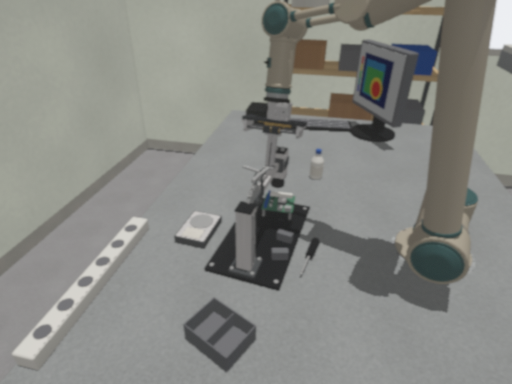

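The side view shows the boom level (camera and beam origins at z≈0.2). The force only started rising at the end, which fits contact with the lower stop. Now I'll let go.

```bash
python3 - <<'E'
from h import *
x=np.load("fit.npy"); h=np.array([x[0],x[1],.2]);u=np.array([np.cos(x[2]),np.sin(x[2]),0]);f0=np.load("f0.npy")
for ov in (.001,-.05): 
    pos,q=tcp(h,u,0,.15,over=ov,s=-.22); r.move_l(pos,vel=.05)
    print(np.array(T.current_wrist_force())-f0)
r.move_l(np.array(pos)+[0,0,.10],vel=.15); r.hold(.3)
out=[]
for c in ("side","top","wrist"):
    im=vision.snapshot(c)
    cv2.imwrite(f"pics/{c}4.png",im[:,:,::-1]); 
marks(["side","top","wrist"],["thumb_pad","camera","beam","board"])
print("pad expected p=0",pad(h,u,0,0)[0],"p=.15",pad(h,u,0,.15)[0],T.current_t())
a=cv2.imread("pics/side4.png")[120:280,200:340]; cv2.imwrite("pics/c4.png",cv2.resize(a,None,fx=4,fy=4,interpolation=cv2.INTER_CUBIC))
E
```

```text
[-1.14266005 -1.76997431 11.65533714]
[ 0.05050802 -0.88889273  0.39766756]
side thumb_pad [([0.5065, 0.0084, 0.2491], 0.69)]
side camera [([0.497, -0.096, 0.2], 0.63)]
side beam [([0.5132, 0.0217, 0.1999], 0.73)]
side board [([0.4843, -0.0933, 0.0119], 0.78)]
top thumb_pad [([0.5124, 0.0096, 0.2465], 0.57)]
top camera [([0.4941, -0.0952, 0.2016], 0.51)]
top beam [([0.5135, 0.0222, 0.2034], 0.54)]
top board [([0.4957, -0.0888, 0.0144], 0.92)]
wrist thumb_pad [([0.5078, 0.0044, 0.2516], 0.95)]
wrist camera []
wrist beam [([0.5156, 0.0203, 0.1985], 0.69)]
wrist board []
pad expected p=0 [0.50957019 0.00860676 0.25      ] p=.15 [0.50965459 0.00933259 0.23427531] 19.0417
```

View pics/c4.png

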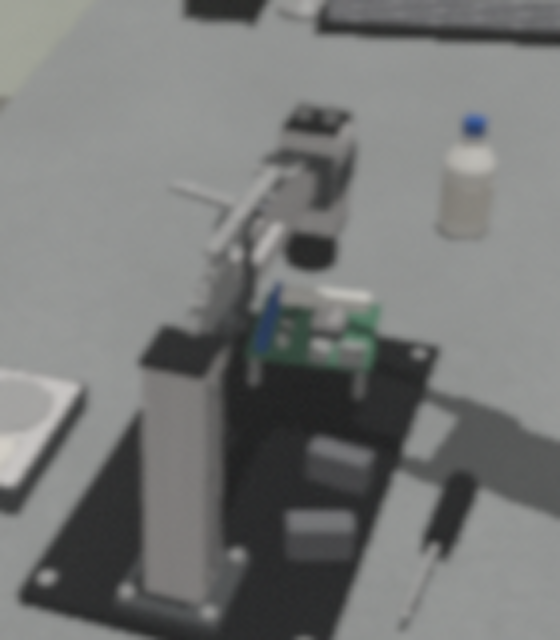

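View pics/top4.png

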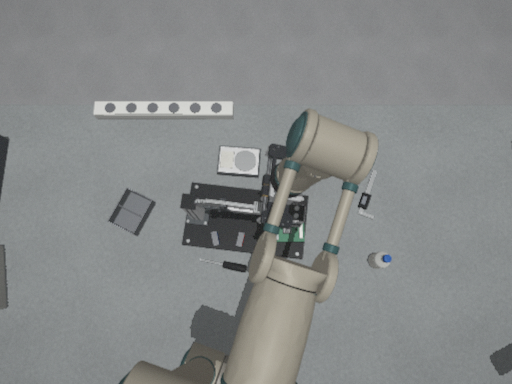

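The close-up shows the boom level over the board, with the lever clear of the beam. In the top view everything loose is where it started. The pad height averages 0.249 m, against 0.250 expected with the pawl dropped in and 0.234 with it pressed. I'm handing in.

```bash
python3 -c "
from h import *
print(T.current_wrist_force()); r.sign_off()"
```

```text
[-0.5011701  -0.51552909  0.25498112]
the job is handed in; nothing more can be done
```

The boom is down on its lower stop, the pawl has dropped into the last notch, and I handed the job in at about 19 s. No verdict is reported, so this rests on my own checks.

**How it went**
- I fitted the hinge, heading and boom angle (about 0.50 rad) from the camera marks. The wrist picture agreed with the predicted pad position.
- With closed fingertips I pressed the pad until the force curve showed the pawl at the end of its travel, about 12 mm after contact.
- I then followed the pad's arc down slowly at under 10 N. The last part pushed against the stop with up to about 37 N, more than was needed but well under the 80 N limit.
- After that I withdrew the tool above the stand.

**Last checks**
- **Boom:** beam and camera marks read z = 0.199–0.203 m, which is level.
- **Pawl:** the pad mark averaged z = 0.249 m. I expected 0.250 m with the pawl dropped in and 0.234 m with it still pressed.
- **Loose things:** in the pictures they look unmoved. The board marks differ from the start by about 5 mm at most, within the networks' scatter.
- **Robot:** it is clear of everything, with less than 1 N at the wrist.

**Not confirmed**
- The wrist camera did not find the camera or the board in the last check.
- I did not measure how far each of the other loose things moved.
- Boom speed and pawl angle were inferred from motion and force, because there is no direct reading of either.

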